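# Slide the flat copper ground bar off the desk edge and fit it on its standoffs

## Task

Fit the copper ground bar onto its two porcelain standoffs. It is too thin to pick up where it lies, so press on it lightly from above and slide it flat over the desk until one end sticks out well past the front edge (about 40 mm), then take it by the two sides of that end, lift it, and lower it gently over both studs until it lies flat on both standoffs, and let go. Never bear down on the desk (through the bar or directly) or on the standoffs with more than about 25 N, as the waxed desk marks and the porcelain chips, and leave the microphone, the screwdriver and the coaster where they are.

Things in the scene. Friction and masses are not known exactly. Their poses are not given: they have to be found in the camera images.
- bar: Flat rigid bar of orange copper, 170 x 50 x 2 mm, about 150 g, loose, flat on the desk. Origin: middle of its underside; x along its length (x points roughly to the front edge at the start), y across its 50 mm width, z up. On its centre line, 55 mm either side of the middle, are two 11 mm round mounting holes; the small dark dots between them are only marks. It works either way round.
- bar_end_a (a point): Middle of the bar's short edge at its +x end, at half thickness; at the start this end lies nearer the desk's front edge.
- bar_end_b (a point): Middle of the bar's short edge at its -x end, at half thickness.
- desk: Dark stained pine desk, fixed, 900 mm deep (x) and 1700 mm wide (y), top 35 mm thick, slippery wax finish. Origin: the middle of its front edge (the edge away from the robot), at top surface height: the desk ends at this x. The desk is not exactly level with the robot's base: its top lies 0 to 5 mm below height 0, differently each time. The front edge is straight and runs along y, with free space beyond and below it.
- ground_mount: Mount screwed to the desk: black steel strip 190 x 40 x 5 mm with two ribbed white porcelain standoffs, 31 mm across, tops 45 mm above the desk, 110 mm apart (at x = +55 and -55 mm). From each top rises a brass stud 8 mm thick and 16 mm high whose last 3 mm narrow to 5 mm. Origin: middle of the strip's underside; x through both studs, z up.
- mount_seat (a point): Point midway between the two standoff tops, 45 mm above the desk: the middle of the bar's underside comes to lie here, with the bar's length along the mount's x (either way round).
- mic: Bystander: black microphone on a steel stand with a weighted round foot 124 mm across, about 230 mm tall, loose; the head points forward. Origin: middle of the underside of the foot.
- screwdriver: Bystander: screwdriver with a red plastic handle, 200 mm long, lying loose on the desk. Origin: below the middle of its length; x along it towards the tip.
- coaster: Bystander: white ceramic coaster, round, 94 mm across, 7 mm thick, loose. Origin: middle of its underside.
Not all that is in view belongs to the job. Of the things shaped like the bar, the orange one is meant.

How it is judged:
By the outcome, as a careful person would: the job done as asked, in the order asked, and still so for the second after the job is handed in, with the robot touching nothing.
It also fails if it takes over 64 s, if anything falls off the work surface, if the arm or the gripper's body presses on something with over 40 N, if the wrist force passes 120 N, or if a joint passes its speed limit or range.

## Robot

A 6-joint arm with a two-finger parallel gripper is mounted at the origin on the work surface. World frame = base frame: x ahead of the robot, y to its left, z up, the work surface at z = 0. Lengths are in m, angles in rad, forces in N, time in s.
With the tool pointing down it reaches from about 0.3 to 0.875 m from the base axis. Payload 6.4 kg.
Tool frame: the origin (TCP) lies where the fingers leave the gripper's body, on its centre line; the fingertips stand 73 mm ahead of it and the grasp point (between the pads) lies 54 mm ahead of it (ctrl.pinch_z is the distance from the TCP to the grasp point, in m); z points along the fingers, y is the direction in which the jaws open and shut (so a half turn about z gives the same grasp; the last joint's range is limited). The gripper opens to 85 mm and grips with 20 to 120 N. Pads are 22 mm wide; open, the fingers measure 114 mm over their backs; the gripper's body (76 mm by 85 mm) begins 54 mm behind the grasp point. The pads swing forward as they close: fully open they stand 13 mm farther back than shut.
Start: joints at [1.088, 0.181, 1.607, -0, 1.354, -0.206], TCP at [0.157, 0.553, 0.304] pointing down, gripper open.
Joint ranges: [-2.99, 2.99], [-0.89, 2.07], [0.3, 2.58], [-1.14, 4.28], [0, 2.63], [-3.12, 3.12]. Speed limits (rad/s): [2.57, 2.57, 3.01, 3.14, 3.14, 3.14].

## Interface

Orientations are given as a unit quaternion [w, x, y, z].
In Python, from bench import ctrl, camera, camera_model gives the robot as it stands.
- The arm moves only by the tool arm_command, never from a script. Its argument "series" is a list of rows, each a list of 7 numbers: the shift along the tool's x, y, z in m, then the turn, a rotation vector about the tool's x, y, z in degrees, then the finger opening in m, from 0 to 0.0854. In form: [[tx, ty, tz, rx, ry, rz, gripper], ...]. A call has exactly 5 rows; each row is the pose to reach, as a shift and turn from the pose commanded when the call began, along the tool's axes at that moment; what a row does not reach only later rows make up. A row lasts 1/10 s, in which the tool goes at most 50 mm and 8.59 degrees, less where a joint would pass 70% of its speed; a pose out of reach is approached as far as the arm can. A call with a gripper value outside its range is refused whole. The fingers move at their own pace and stop on an object; the grip force is fixed at half the most. Time passes only in rows, so rows that repeat a pose let the fingers close, or fill a call up. It gives the time, the measured TCP pose, the force and the opening at its end, in the units of the state.
- ctrl.get_obs(): the state, without advancing time (a new reading comes with each control period).
- camera(name): name is "scene" or "top" or "wrist"; returns (picture, depth): 384x512x3 uint8, red, green, blue; 384x512 float32, m along the optical axis (not along the pixel's ray), 0 where there is no reading.
- camera_model(name): a dict with "K" (3x3 intrinsics, pixels), "distortion" ([k1, k2, p1, p2, k3] as OpenCV has them; the pictures are not rectified), "position" and "attitude" of the camera in the world. Camera axes: x right, y down, z forward; pixel columns grow to the right and rows downward; lengths in m; the calibration is good to about 2 mm. A picture is of the moment at which its call begins: read the wrist's pose just before it. camera_model takes no time and is no camera call; for the wrist camera it gives the pose at the moment of the call.
- ctrl.hand_in(): hands the job in, once; it reports no verdict.
The state is a dict: "time_s": time; "q": joint angles; "dq": joint speeds; "joint_efforts": joint torques, N m; "eef_pos": TCP position; "eef_rot": TCP orientation; "wrist_force": force on the tool from outside, world axes, zero at the start; "torque": the same for the moment, N m; "opening": opening from 0.0 (shut) to 1.0 (fully open).
Only numpy, scipy, OpenCV 4.12 (cv2) and the standard library are available. Lean on these libraries where they do the work, as an engineer would, in place of code of your own. Each camera call takes 0.05 s, during which the arm holds its last target. There are 200 camera calls.

## Working session

There is one attempt and no reset: what is moved stays moved. The work goes in short steps, Python scripts to look and compute and a tool call to move; the robot and the scene stay as the last step left them, time stands still between calls to the robot, and variables do not carry over. Pictures are saved under pics/ and viewed, about 8 in all and at most 12, crops included, and the job is handed in when it is done.

Besides the shell and the picture viewer there is one more tool, called by a JSON object that holds its "api" and its "payload". arm_command: Moves the arm, as the interface text tells. Its arguments: {"type":"object","properties":{"series":{"type":"array","items":{"type":"array","items":{"type":"number"}}}},"required":["series"]}

```bash
ls; mkdir -p pics
cat > h.py <<'E'
import numpy as np, cv2
from bench import ctrl, camera, camera_model
from scipy.spatial.transform import Rotation as R
def Rm(a):
    a=np.array(a,float)
    if a.shape==(3,3): return a
    return R.from_quat([a[1],a[2],a[3],a[0]]).as_matrix()
def rays(m,px):
    n=cv2.undistortPoints(np.array(px,float).reshape(-1,1,2),np.array(m["K"]),np.array(m["distortion"])).reshape(-1,2)
    return np.c_[n,np.ones(len(n))]
def onplane(m,px,z):
    d=rays(m,px)@Rm(m["attitude"]).T; p=np.array(m["position"])
    return p+d*((z-p[2])/d[:,2])[:,None]
def bydepth(m,px,dep):
    return np.array(m["position"])+(rays(m,px)*np.array(dep)[:,None])@Rm(m["attitude"]).T
def project(m,P):
    r=Rm(m["attitude"]).T; t=-r@np.array(m["position"])
    return cv2.projectPoints(np.array(P,float).reshape(-1,1,3),cv2.Rodrigues(r)[0],t,np.array(m["K"]),np.array(m["distortion"]))[0].reshape(-1,2)
def save(n,img): cv2.imwrite("pics/"+n,img[:,:,::-1])
E
python3 - <<'E'
from h import *
print(ctrl.get_obs(), ctrl.pinch_z)
im=[]
for n in("scene","top"):
    m=camera_model(n); print(n,m)
    p,d=camera(n); np.savez(n+".npz",p=p,d=d); save(n+"0.png",p)
E
```

```text
pics
{'time_s': 0.0, 'q': array([ 1.08770412e+00,  1.81534529e-01,  1.60801042e+00,  5.62980816e-06,
        1.35379398e+00, -2.06300571e-01]), 'dq': array([-4.55437109e-04,  1.89435038e-04,  7.19381210e-04,  5.65077873e-05,
        2.27536728e-04, -3.84573998e-04]), 'joint_efforts': array([-1.33569578e-03, -4.44884634e+01, -3.51330221e+01, -3.37648898e-04,
        9.01430467e-03,  3.50908316e-06]), 'eef_pos': array([0.1569102 , 0.55273257, 0.30298653]), 'eef_rot': array([-2.97630173e-04,  1.37954997e-01,  9.90438113e-01, -8.20851322e-04]), 'wrist_force': array([ 0.58291415,  0.93257107, -0.57833738]), 'torque': array([-0.0045542 , -0.02115931, -0.04664248]), 'opening': 1.0017694092558023} 0.0539
scene {'K': array([[419.42176344,   0.        , 252.71489419],
       [  0.        , 419.42176344, 186.40136694],
       [  0.        ,   0.        ,   1.        ]]), 'distortion': array([-0.14049139,  0.        ,  0.        ,  0.        ,  0.        ]), 'position': array([1.21713348, 0.0881759 , 1.0916962 ]), 'attitude': array([-0.21904425,  0.6229105 ,  0.71186238, -0.23927822])}
top {'K': array([[413.59190659,   0.        , 259.48126149],
       [  0.        , 413.59190659, 193.87433762],
       [  0.        ,   0.        ,   1.        ]]), 'distortion': array([-0.05344133,  0.        ,  0.        ,  0.        ,  0.        ]), 'position': array([0.2393887 , 0.01765587, 1.16577378]), 'attitude': array([ 0.06129575, -0.69385264,  0.71442409, -0.06640454])}
```

View pics/scene0.png

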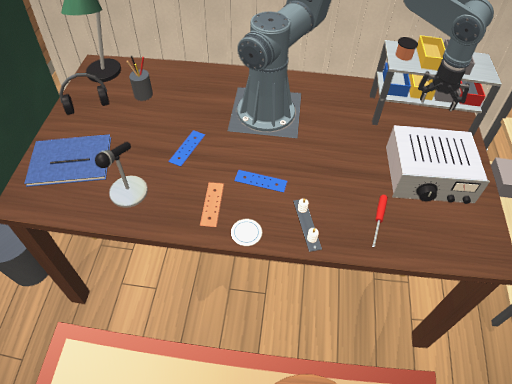

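View pics/top0.png

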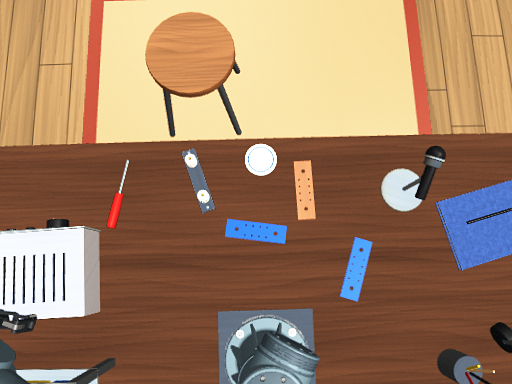

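The scene view shows the orange bar at (212,204), with blue look-alikes at (187,147) and (261,181). The mount is at (308,224), the coaster at (246,232), the mic foot at (128,190) and the screwdriver at (380,220). In the top view the bar is at (305,190), blue bars at (256,231) and (356,268), and mount studs near (190,160) and (203,196). Only (305,190) is orange, so that is the bar meant.

Run:
```python
from h import *
from bench import camera
S={n:(np.load(n+".npz"),camera_model(n)) for n in("top","scene")}
for n,(f,m) in S.items():
    p,d=f["p"],f["d"]; hsv=cv2.cvtColor(p,cv2.COLOR_RGB2HSV)
    # desk height patches
    pts=[(330,190),(150,190),(270,200),(330,220),(240,180)] if n=="top" else [(240,205),(270,215),(340,220),(180,200),(160,215)]
    print(n,"desk",bydepth(m,pts,[np.median(d[y-2:y+3,x-2:x+3]) for x,y in pts]).round(4).tolist())
    c=(305,190) if n=="top" else (212,204)
    o=((hsv[:,:,0]<16)&(hsv[:,:,1]>90)&(hsv[:,:,2]>150)).astype(np.uint8)
    k,l,st,ce=cv2.connectedComponentsWithStats(o); i=l[c[1]-14:c[1]+15,c[0]-4:c[0]+5]; i=np.bincount(i[i>0]).argmax()
    mk=(l==i).astype(np.uint8)
    cs,_=cv2.findContours(mk,0,1); cn=max(cs,key=cv2.contourArea)
    z=-0.0005
    W=onplane(m,cn.reshape(-1,2),z)[:,:2]
    r=cv2.minAreaRect((W*1000).astype(np.float32)); print("bar",st[i],r,cv2.boxPoints(r).round(1).tolist())
    ys,xs=np.nonzero(mk); W=onplane(m,np.c_[xs,ys],z)[:,:2]; u,s,v=np.linalg.svd(W-W.mean(0),full_matrices=False); print(W.mean(0),v[0],np.degrees(np.arctan2(v[0][1],v[0][0])))
    # white
    w=((hsv[:,:,1]<50)&(hsv[:,:,2]>170)).astype(np.uint8)
    k,l,st,ce=cv2.connectedComponentsWithStats(w)
    for j in range(1,k):
        if 15<st[j,4]<3000 : print("white",ce[j].round(1),st[j,2:],onplane(m,[ce[j]],0.043)[0].round(4),onplane(m,[ce[j]],0.005)[0].round(4), "dep",bydepth(m,[ce[j]],[d[int(ce[j][1]),int(ce[j][0])]])[0].round(4))
f,m=S["top"]; px=[(256,137),(320,136),(200,139),(400,135)]
print("edge guess",onplane(m,px,0).round(3).tolist())
col=f["d"][120:165,330]; print(bydepth(m,[(330,y) for y in range(120,165)],col)[:, [0,2]].round(3).tolist())
a=cv2.resize(f["p"][130:240,160:340],None,fx=4.4,fy=4.4,interpolation=cv2.INTER_CUBIC); save("crop_top.png",a)
```

```text
top desk [[0.4579, -0.1971, -0.0], [0.4728, 0.3206, 0.0002], [0.4337, -0.0235, 0.0002], [0.3712, -0.1919, 0.0001], [0.4946, 0.0609, 0.0002]]
bar [ 293  160   23   60 1046] ((461.87799072265625, -122.70914459228516), (174.0818634033203, 51.85249710083008), 1.726121187210083) [[374.1000061035156, -99.4000015258789], [375.70001220703125, -151.1999969482422], [549.7000122070312, -146.0], [548.0999755859375, -94.19999694824219]]
[ 0.46096342 -0.12284714] [-0.99935561 -0.0358938 ] -177.94299479574474
white [260.5 159.2] [ 32  32 780] [0.5431 0.0006 0.043 ] [0.5534 0.     0.005 ] dep [5.525e-01 1.000e-04 8.300e-03]
white [190.6 159.9] [ 12  16 132] [0.5468 0.1966 0.043 ] [0.5572 0.2027 0.005 ] dep [0.5459 0.1961 0.0463]
white [437.6 158.6] [14  6 22] [ 0.5317 -0.5023  0.043 ] [ 0.5415 -0.5198  0.005 ] dep [ 0.4826 -0.415   0.2314]
white [123.5 176. ] [10 33 66] [0.5062 0.3847 0.043 ] [0.5153 0.3971 0.005 ] dep [0.5127 0.3935 0.016 ]
white [400.2 189.5] [  40   42 1214] [ 0.4456 -0.386   0.043 ] [ 0.4526 -0.3997  0.005 ] dep [ 0.45   -0.3947  0.0189]
white [203.  195.9] [ 13  13 127] [0.4433
[... 3066 characters left out ...]
.932, -0.738], [0.929, -0.743], [0.921, -0.737], [0.915, -0.733], [0.91, -0.733], [0.904, -0.732], [0.903, -0.742], [0.894, -0.732], [0.888, -0.728], [0.887, -0.74], [0.883, -0.744], [0.875, -0.735], [0.87, -0.734], [0.865, -0.736], [0.863, -0.744], [0.619, -0.007], [0.615, -0.005], [0.61, 0.001], [0.609, -0.003], [0.604, 0.0], [0.601, 0.001], [0.597, 0.004], [0.595, 0.001], [0.591, 0.003], [0.588, 0.004], [0.586, 0.0], [0.583, -0.0], [0.579, 0.003], [0.577, -0.001], [0.573, 0.004], [0.571, 0.001], [0.569, -0.003], [0.565, 0.001], [0.562, -0.002], [0.559, -0.002], [0.555, 0.003], [0.553, 0.001], [0.549, 0.003], [0.547, -0.001], [0.543, 0.002], [0.54, 0.001], [0.538, -0.002], [0.536, -0.005]]
```

View pics/crop_top.png

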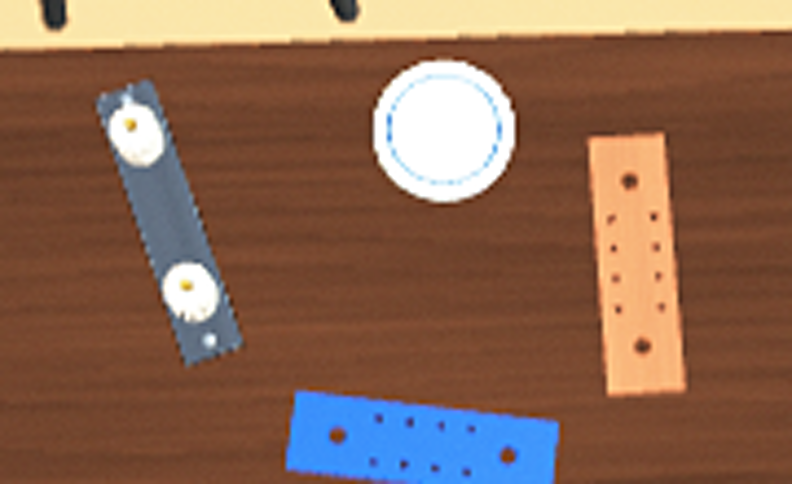

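Enlarged crop: the orange bar is at crop (637,265), with its holes at (630,181) and (643,346). The studs are at about (131,127) and (188,287), and the blue bar below is a decoy. Next I work out the approach.

```bash
cat >> h.py <<'E'
def go(P,yawdeg):
    "shift/turn from present pose to TCP P, tool down, tool y at yawdeg+90 from world x"
    o=ctrl.get_obs(); A=Rm(o["eef_rot"]); y=np.radians(yawdeg)
    B=np.array([[-np.cos(y),-np.sin(y),0],[-np.sin(y),np.cos(y),0],[0,0,-1]]).T
    print("t",(A.T@(np.array(P)-o["eef_pos"])).round(4),"r",np.degrees(R.from_matrix(A.T@B).as_rotvec()).round(2),"at",o["eef_pos"].round(4),"F",o["wrist_force"].round(2),"open",round(o["opening"],3),"time",round(o["time_s"],2))
E
python3 - <<'E'
from h import *
go([0.475,-0.1235,0.303],2)
go([0.475,-0.1235,0.12],2)
E
```

```text
t [-0.4908 -0.5636  0.0008] r [ -0.08  -0.03 -17.86] at [0.1569 0.5528 0.3031] F [-0.02 -1.22 -0.54] open 0.999 time 0.1
t [-0.4908 -0.5633  0.1838] r [ -0.08  -0.03 -17.86] at [0.1569 0.5528 0.3031] F [-0.02 -1.22 -0.54] open 0.999 time 0.1
```

{"api": "arm_command", "payload": {"series": [[-0.032,-0.037,0,0,0,0,0.02],[-0.064,-0.074,0,0,0,0,0.02],[-0.096,-0.11,0,0,0,0,0.02],[-0.128,-0.147,0,0,0,0,0.02],[-0.16,-0.184,0,0,0,0,0.02]]}}

```text
time_s: 0.6
eef_pos: [0.2608, 0.3306, 0.3035]
eef_rot: [-0.0, 0.138, 0.99, -0.0]
wrist_force: [1.4, -0.1, 0.5]
opening: 0.237
```

{"api": "arm_command", "payload": {"series": [[-0.032,-0.037,0,0,0,0,0.02],[-0.064,-0.074,0,0,0,0,0.02],[-0.096,-0.11,0,0,0,0,0.02],[-0.128,-0.147,0,0,0,0,0.02],[-0.16,-0.184,0,0,0,0,0.02]]}}

```text
time_s: 1.1
eef_pos: [0.3646, 0.1098, 0.3039]
eef_rot: [0.0, 0.138, 0.99, 0.0]
wrist_force: [1.1, -0.7, -0.5]
opening: 0.237
```

{"api": "arm_command", "payload": {"series": [[-0.032,-0.037,0,0,0,-4,0.02],[-0.064,-0.074,0,0,0,-9,0.02],[-0.096,-0.11,0.02,0,0,-13,0.02],[-0.128,-0.147,0.06,0,0,-17.9,0.02],[-0.16,-0.184,0.1,0,0,-17.9,0.02]]}}

```text
time_s: 1.6
eef_pos: [0.4593, -0.0912, 0.2212]
eef_rot: [0.001, -0.018, 1.0, -0.0]
wrist_force: [1.4, 0.1, 0.6]
opening: 0.236
```

Run:
```python
from h import *
go([0.475,-0.1235,0.09],2)
```

```text
t [-0.0143 -0.0328  0.1312] r [-0.04  0.09  0.12] at [ 0.4593 -0.0912  0.2212] F [1.36 0.14 0.65] open 0.236 time 1.6
```

{"api": "arm_command", "payload": {"series": [[-0.003,-0.007,0.03,0,0,0,0.02],[-0.007,-0.014,0.06,0,0,0,0.02],[-0.007,-0.014,0.09,0,0,0,0.02],[-0.007,-0.014,0.11,0,0,0,0.02],[-0.007,-0.014,0.11,0,0,0,0.02]]}}

```text
time_s: 2.1
eef_pos: [0.4638, -0.1018, 0.1088]
eef_rot: [-0.003, -0.018, 1.0, 0.002]
wrist_force: [-0.5, 0.4, 0.2]
opening: 0.238
```

Run:
```python
from h import *
go([0.475,-0.1235,0.09],2)
m=camera_model("wrist"); p,d=camera("wrist"); save("w1.png",p); np.savez("w1.npz",p=p,d=d); print(m)
```

```text
t [-0.0105 -0.0221  0.0187] r [ 0.19 -0.35  0.02] at [ 0.4638 -0.1018  0.1088] F [-0.45  0.39  0.25] open 0.238 time 2.1
{'K': array([[343.96301734,   0.        , 259.73080762],
       [  0.        , 343.96301734, 193.14288279],
       [  0.        ,   0.        ,   1.        ]]), 'distortion': array([-0.03478076,  0.        ,  0.        ,  0.        ,  0.        ]), 'position': array([ 0.391055  , -0.10512771,  0.17980459]), 'attitude': array([0.09768755, 0.68779109, 0.71173296, 0.10409969])}
```

View pics/w1.png

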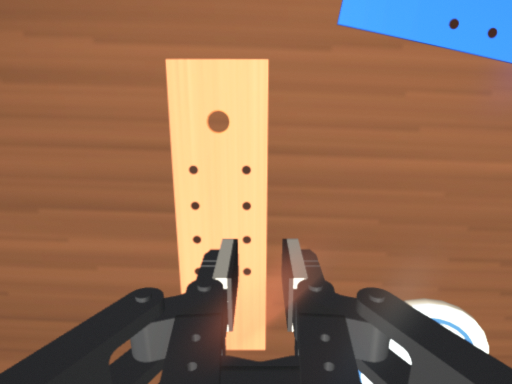

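The wrist view shows the bar below the fingers. Its rear end is at the top (167–268, 60), the hole at (218,121), and the fingers at about (230,285) and (293,285), right of the bar's middle. I'm checking where the arm settled.

Run:
```python
from h import *
go([0.475,-0.1235,0.085],2)
f=np.load("w1.npz"); p=f["p"]; m={'K':np.array([[343.963,0,259.7308],[0,343.963,193.1429],[0,0,1]]),'distortion':np.array([-0.03478076,0,0,0,0.]),'position':np.array([.391055,-.10512771,.17980459]),'attitude':[0.09768755,0.68779109,0.71173296,0.10409969]}
print(onplane(m,[(167,60),(268,60),(218,121),(265,349),(193.5,170),(246.5,170)],0.001).round(4))
```

```text
t [-0.0093 -0.0216  0.0255] r [ 0.11 -0.2   0.03] at [ 0.465  -0.1023  0.1106] F [-0.34 -0.69 -0.16] open 0.239 time 2.15
[[ 0.3773 -0.1503  0.001 ]
 [ 0.3757 -0.1009  0.001 ]
 [ 0.406  -0.1252  0.001 ]
 [ 0.546  -0.0957  0.001 ]
 [ 0.432  -0.1382  0.001 ]
 [ 0.4311 -0.11    0.001 ]]
```

{"api": "arm_command", "payload": {"series": [[-0.002,-0.007,0.008,0,0,0,0.02],[-0.004,-0.014,0.016,0,0,0,0.02],[-0.005,-0.0208,0.024,0,-0.2,0,0.02],[-0.005,-0.0208,0.03,0,-0.2,0,0.02],[-0.005,-0.0208,0.03,0,-0.2,0,0.02]]}}

```text
time_s: 2.65
eef_pos: [0.4713, -0.1234, 0.0809]
eef_rot: [0.001, -0.017, 1.0, 0.0]
wrist_force: [-1.0, 0.6, 0.1]
opening: 0.236
```

{"api": "arm_command", "payload": {"series": [[0,0,0.001,0,0,0,0.02],[0,0,0.002,0,0,0,0.02],[0,0,0.003,0,0,0,0.02],[0,0,0.003,0,0,0,0.02],[0,0,0.003,0,0,0,0.02]]}}

```text
time_s: 3.15
eef_pos: [0.472, -0.1233, 0.079]
eef_rot: [0.002, -0.018, 1.0, -0.0]
wrist_force: [-0.2, 1.0, 0.3]
opening: 0.234
```

Run:
```python
from h import *
go([0.47,-0.1228,0.073],2)
```

```text
t [0.002  0.0006 0.006 ] r [-0.01  0.21  0.05] at [ 0.472  -0.1233  0.079 ] F [-0.18  1.02  0.25] open 0.234 time 3.15
```

{"api": "arm_command", "payload": {"series": [[0,0,0.001,0,0,0,0.02],[0,0,0.002,0,0,0,0.02],[0,0,0.003,0,0,0,0.02],[0,0,0.003,0,0,0,0.02],[0,0,0.003,0,0,0,0.02]]}}

```text
time_s: 3.65
eef_pos: [0.4719, -0.1234, 0.0758]
eef_rot: [0.002, -0.018, 1.0, 0.0]
wrist_force: [0.1, -0.2, 0.7]
opening: 0.233
```

{"api": "arm_command", "payload": {"series": [[0,0,0.0005,0,0,0,0.02],[0,0,0.001,0,0,0,0.02],[0,0,0.001,0,0,0,0.02],[0,0,0.001,0,0,0,0.02],[0,0,0.001,0,0,0,0.02]]}}

```text
time_s: 4.15
eef_pos: [0.472, -0.1234, 0.0749]
eef_rot: [0.002, -0.018, 1.0, 0.0]
wrist_force: [0.6, 1.4, -0.3]
opening: 0.238
```

{"api": "arm_command", "payload": {"series": [[0,0,0.0005,0,0,0,0.02],[0,0,0.001,0,0,0,0.02],[0,0,0.001,0,0,0,0.02],[0,0,0.001,0,0,0,0.02],[0,0,0.001,0,0,0,0.02]]}}

```text
time_s: 4.65
eef_pos: [0.472, -0.1234, 0.0741]
eef_rot: [0.002, -0.018, 1.0, -0.0]
wrist_force: [-1.5, 1.6, 4.7]
opening: 0.233
```

{"api": "arm_command", "payload": {"series": [[0,0,0.0002,0,0,0,0.02],[0,0,0.0003,0,0,0,0.02],[0,0,0.0003,0,0,0,0.02],[0,0,0.0003,0,0,0,0.02],[0,0,0.0003,0,0,0,0.02]]}}

```text
time_s: 5.15
eef_pos: [0.472, -0.1234, 0.074]
eef_rot: [0.002, -0.018, 1.0, -0.0]
wrist_force: [-3.4, 1.2, 8.8]
opening: 0.236
```

Run:
```python
from h import *
o=ctrl.get_obs(); p=o["eef_pos"]; print(o["eef_rot"]); 
c,s=np.cos(np.radians(1.8)),np.sin(np.radians(1.8)); print(Rm(o["eef_rot"]).T@np.array([.02*c,.02*s*0,0]))
go(p+[.02*c,0,0],2)
```

```text
[ 1.72705455e-03 -1.78735951e-02  9.99838763e-01 -3.79320965e-06]
[-1.99772396e-02 -7.14475543e-04  6.90396717e-05]
t [-0.02   -0.0007  0.0001] r [-0.    0.2   0.05] at [ 0.472  -0.1234  0.074 ] F [-3.41  1.22  8.79] open 0.236 time 5.15
```

{"api": "arm_command", "payload": {"series": [[-0.003,0,0,0,0,0,0.02],[-0.006,0,0,0,0,0,0.02],[-0.009,0,0,0,0,0,0.02],[-0.012,0,0.0001,0,0,0,0.02],[-0.015,0,0.0001,0,0,0,0.02]]}}

```text
time_s: 5.65
eef_pos: [0.487, -0.1231, 0.074]
eef_rot: [0.002, -0.018, 1.0, -0.0]
wrist_force: [-4.0, -1.0, 10.0]
opening: 0.231
```

```bash
cat >> h.py <<'E'
def bar(n="scene",c=None,z=0.001):
    m=camera_model(n); p,d=camera(n); hsv=cv2.cvtColor(p,cv2.COLOR_RGB2HSV)
    o=((hsv[:,:,0]<16)&(hsv[:,:,1]>90)&(hsv[:,:,2]>150)).astype(np.uint8)
    o[260:]=0 if n=="scene" else o[260:]
    ys,xs=np.nonzero(o); W=onplane(m,np.c_[xs,ys],z)
    k=(abs(W[:,1]+.12)<.06)&(W[:,0]>.3)&(W[:,0]<.75); W=W[k]
    r=cv2.minAreaRect((W[:,:2]*1000).astype(np.float32))
    print(n,k.sum(),cv2.boxPoints(r).round(1).tolist()); return p
E
python3 - <<'E'
from h import *
bar("scene");bar("top"); go([.588,-.12,.074],2)
E
```

```text
scene 712 [[390.5, -101.9000015258789], [409.5, -220.60000610351562], [671.5, -178.5], [652.5, -59.79999923706055]]
top 6 [[548.9000244140625, -98.9000015258789], [549.9000244140625, -101.4000015258789], [621.0999755859375, -73.5999984741211], [620.0999755859375, -71.0999984741211]]
t [-0.1005 -0.0004  0.0005] r [-0.04  0.25  0.05] at [ 0.4875 -0.1232  0.074 ] F [-0.92 -0.1   7.3 ] open 0.231 time 5.75
```

```bash
cat >> h.py <<'E'
def bar(n="scene",z=0.001):
    m=camera_model(n); p,d=camera(n); hsv=cv2.cvtColor(p,cv2.COLOR_RGB2HSV)
    o=((hsv[:,:,0]<16)&(hsv[:,:,1]>90)&(hsv[:,:,2]>150)).astype(np.uint8)
    ys,xs=np.indices(o.shape); W=onplane(m,np.c_[xs.ravel(),ys.ravel()],z).reshape(*o.shape,3)
    o[~((abs(W[...,1]+.12)<.06)&(W[...,0]>.3)&(W[...,0]<.75))]=0
    k,l,st,_=cv2.connectedComponentsWithStats(o); W=W[l==1+st[1:,4].argmax()]
    r=cv2.minAreaRect((W[:,:2]*1000).astype(np.float32))
    print(n,len(W),r[0],r[2],cv2.boxPoints(r).round(1).tolist()); return p
E
python3 - <<'E'
from h import *
bar("scene")
E
```

```text
scene 1380 (693.5965576171875, -119.96232604980469) 0.11596688628196716 [[637.0, -60.20000076293945], [637.2999877929688, -179.89999389648438], [750.2000122070312, -179.6999969482422], [749.9000244140625, -60.0]]
```

```bash
sed -i 's/    o\[~((abs(W\[...,1\]+.12)/    o[(bydepth(m,np.c_[xs.ravel(),ys.ravel()],d.ravel())[:,2].reshape(o.shape)<-.05)]=0\n&/' h.py
python3 - <<'E'
from h import *
bar("scene")
E
```

```text
scene 402 (503.543212890625, -124.3940200805664) 2.0089378356933594 [[443.6000061035156, -100.0], [445.5, -152.89999389648438], [563.5, -148.8000030517578], [561.5999755859375, -95.9000015258789]]
```

The bar followed the finger: the front end moved from about 547 to 562.5 mm, and the yaw is unchanged. I'll keep sliding.

{"api": "arm_command", "payload": {"series": [[-0.005,0,0,0,0,0,0.02],[-0.01,0,0,0,0,0,0.02],[-0.015,0,0.0001,0,0,0,0.02],[-0.02,0,0.0001,0,0,0,0.02],[-0.025,0,0.0001,0,0,0,0.02]]}}

```text
time_s: 6.35
eef_pos: [0.5121, -0.1222, 0.074]
eef_rot: [0.002, -0.018, 1.0, -0.0]
wrist_force: [-4.4, -0.1, 8.5]
opening: 0.232
```

{"api": "arm_command", "payload": {"series": [[-0.005,0,0,0,0,0,0.02],[-0.01,0,0,0,0,0,0.02],[-0.015,0,0.0001,0,0,0,0.02],[-0.02,0,0.0001,0,0,0,0.02],[-0.025,0,0.0001,0,0,0,0.02]]}}

```text
time_s: 6.85
eef_pos: [0.5371, -0.1213, 0.074]
eef_rot: [0.002, -0.018, 1.0, -0.0]
wrist_force: [-3.9, -0.4, 8.5]
opening: 0.233
```

{"api": "arm_command", "payload": {"series": [[-0.005,0,0,0,0,0,0.02],[-0.01,0,0,0,0,0,0.02],[-0.015,0,0.0001,0,0,0,0.02],[-0.02,0,0.0001,0,0,0,0.02],[-0.025,0,0.0001,0,0,0,0.02]]}}

```text
time_s: 7.35
eef_pos: [0.5621, -0.1204, 0.074]
eef_rot: [0.002, -0.018, 1.0, -0.0]
wrist_force: [-3.6, 0.5, 9.2]
opening: 0.235
```

Run:
```python
from h import *
bar("scene"); go([.587,-.12,.074],2)
```

```text
scene 443 (581.5845336914062, -121.9306640625) 1.7384238243103027 [[524.5, -96.9000015258789], [526.0999755859375, -150.39999389648438], [638.7000122070312, -147.0], [637.0999755859375, -93.5]]
t [-0.024  -0.0003  0.0002] r [-0.04  0.27  0.04] at [ 0.563  -0.1205  0.0741] F [-0.06  0.91  2.78] open 0.235 time 7.4
```

{"api": "arm_command", "payload": {"series": [[-0.005,0,0.0001,0,0,0,0.02],[-0.01,0,0.0002,0,0,0,0.02],[-0.015,0,0.0002,0,0,0,0.02],[-0.02,0,0.0002,0,0,0,0.02],[-0.024,0,0.0002,0,0,0,0.02]]}}

```text
time_s: 7.9
eef_pos: [0.5861, -0.1196, 0.0741]
eef_rot: [0.002, -0.018, 1.0, -0.0]
wrist_force: [-4.9, -0.7, 9.1]
opening: 0.232
```

{"api": "arm_command", "payload": {"series": [[0,0,0,0,0,0,0.02],[0,0,-0.005,0,0,0,0.02],[0,0,-0.02,0,0,0,0.02],[0,0,-0.05,0,0,0,0.07],[0,0,-0.09,0,0,0,0.0854]]}}

```text
time_s: 8.4
eef_pos: [0.5841, -0.1188, 0.163]
eef_rot: [-0.0, -0.018, 1.0, 0.001]
wrist_force: [-0.3, 0.1, 0.3]
opening: 0.561
```

Run:
```python
from h import *
p=bar("scene"); q=bar("top"); go([.642,-.1185,.16],2)
m=camera_model("wrist"); w,d=camera("wrist"); np.savez("w2.npz",p=w,d=d); print(m["position"],m["attitude"])
save("c2.png",np.hstack([cv2.resize(w,(512,384)),cv2.resize(p[150:270,150:320],(288,203))[:,:].copy() if 0 else cv2.copyMakeBorder(cv2.resize(p[150:270,150:320],(288,203)),0,181,0,0,cv2.BORDER_CONSTANT)]))
```

```text
scene 747 (573.9463500976562, -121.95156860351562) 1.85597562789917 [[487.79998779296875, -97.69999694824219], [489.6000061035156, -151.6999969482422], [660.0999755859375, -146.1999969482422], [658.2999877929688, -92.19999694824219]]Traceback (most recent call last):
  File "<stdin>", line 2, in <module>
  File "h.py", line 39, in bar
    k,l,st,_=cv2.connectedComponentsWithStats(o); W=W[l==1+st[1:,4].argmax()]
                                                           ~~~~~~~~~~~~~~~^^
ValueError: attempt to get argmax of an empty sequence
```

Run:
```python
from h import *
m=camera_model("wrist"); w,d=camera("wrist"); np.savez("w2.npz",p=w,d=d,pos=m["position"],att=m["attitude"]); print(m["position"],m["attitude"])
s,ds=camera("scene"); np.savez("s2.npz",p=s,d=ds); go([.642,-.1185,.16],2)
a=cv2.resize(s[160:270,140:300],(640,440),interpolation=cv2.INTER_CUBIC)
save("c2.png",np.hstack([cv2.resize(w[::2,::2],(160*1,120)) if 0 else cv2.resize(w,(384,288)),cv2.resize(a,(416,288))]))
```

```text
[ 0.51468588 -0.12345076  0.23980138] [0.10722352 0.68617363 0.71128227 0.1083808 ]
t [-0.0557 -0.0008  0.0058] r [-0.09  0.38  0.05] at [ 0.5863 -0.1196  0.1654] F [ 0.01  0.79 -0.32] open 0.895 time 8.6
```

View pics/c2.png

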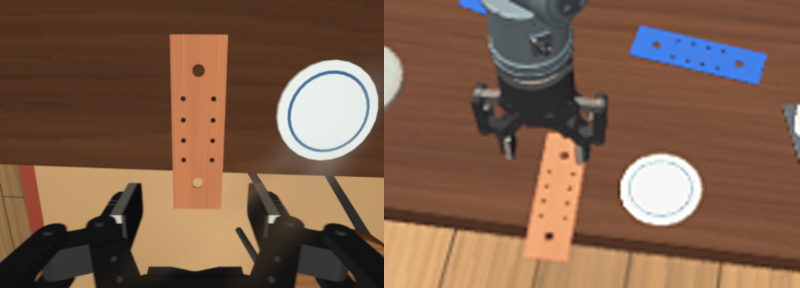

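The left panel (wrist) shows the bar sticking out past the edge, with its front end at about (198,208) in the panel and the desk edge at row ~167. The right panel (scene) shows the same, with the coaster clear. I'll measure the overhang.

Run:
```python
from h import *
f=np.load("w2.npz"); p,d=f["p"],f["d"]; m=camera_model("wrist"); m["position"]=f["pos"]; m["attitude"]=f["att"]
ys,xs=np.indices(d.shape); W=onplane(m,np.c_[xs.ravel(),ys.ravel()],0.001).reshape(384,512,3)
Z=bydepth(m,np.c_[xs.ravel(),ys.ravel()],d.ravel())[:,2].reshape(384,512)
for x in (120,160,190,330,350): # desk edge
    c=[y for y in range(150,270) if Z[y,x]>-.03]; print("edge",x,c[-1],onplane(m,[(x,c[-1]+.5)],-.001)[0].round(4))
hsv=cv2.cvtColor(p,cv2.COLOR_RGB2HSV); print(hsv[150,265],hsv[265,265],hsv[150,200])
o=((Z>-.03)&(hsv[:,:,0]<16)&(hsv[:,:,2]>140)&(xs>200)&(xs<320)).astype(np.uint8)
k,l,st,_=cv2.connectedComponentsWithStats(o); j=1+st[1:,4].argmax(); print(st[j])
r=cv2.minAreaRect((W[l==j][:,:2]*1000).astype(np.float32)); print(r,cv2.boxPoints(r))
```

```text
edge 120 238 [ 0.6314 -0.2283 -0.001 ]
edge 160 269 [ 0.6573 -0.1986 -0.001 ]
edge 190 249 [ 0.6386 -0.1742 -0.001 ]
edge 330 231 [ 0.6194 -0.0671 -0.001 ]
edge 350 269 [ 0.6516 -0.048  -0.001 ]
[ 11 147 200] [ 11 147 194] [ 11 149  82]
[  215    46    89   233 15899]
((575.6531982421875, -124.90144348144531), (170.11285400390625, 61.768150329589844), 1.9097082614898682) [[ 489.61484  -96.86899]
 [ 491.6732  -158.60284]
 [ 661.6915  -152.9339 ]
 [ 659.6332   -91.20004]]
```

{"api": "arm_command", "payload": {"series": [[-0.015,0,0,0,0.1,0,0.065],[-0.03,0,0,0,0.2,0,0.065],[-0.045,0.0005,0.01,0,0.4,0,0.065],[-0.0555,0.0007,0.03,0,0.4,0,0.065],[-0.0555,0.0007,0.05,0,0.4,0,0.065]]}}

```text
time_s: 9.1
eef_pos: [0.6417, -0.1164, 0.1121]
eef_rot: [-0.002, -0.018, 1.0, 0.0]
wrist_force: [0.8, -0.7, -0.6]
opening: 0.766
```

Run:
```python
from h import *
camera("scene"); go([.642,-.117,.05],1.9)
```

```text
t [-0.0038 -0.0016  0.0576] r [ 0.16 -0.59  0.15] at [ 0.6387 -0.1156  0.1077] F [-1.85  0.52 -2.59] open 0.763 time 9.15
```

{"api": "arm_command", "payload": {"series": [[-0.001,-0.0005,0.006,0,0,0,0.065],[-0.001,-0.001,0.012,0,0,0,0.065],[-0.001,-0.001,0.018,0,0,0,0.065],[-0.001,-0.001,0.018,0,0,0,0.065],[-0.001,-0.001,0.018,0,0,0,0.065]]}}

```text
time_s: 9.65
eef_pos: [0.6423, -0.1177, 0.096]
eef_rot: [-0.001, -0.018, 1.0, -0.0]
wrist_force: [1.2, -0.5, 0.3]
opening: 0.761
```

Run:
```python
from h import *
go([.642,-.117,.05],1.9)
```

```text
t [0.0001 0.0007 0.046 ] r [-0.01 -0.17  0.14] at [ 0.6423 -0.1177  0.096 ] F [ 1.17 -0.46  0.28] open 0.761 time 9.65
```

{"api": "arm_command", "payload": {"series": [[0,0.0005,0.012,0,-0.1,0,0.065],[0,0.0007,0.024,0,-0.17,0,0.065],[0,0.0007,0.036,0,-0.17,0,0.065],[0,0.0007,0.046,0,-0.17,0,0.065],[0,0.0007,0.046,0,-0.17,0,0.065]]}}

```text
time_s: 10.15
eef_pos: [0.6404, -0.1164, 0.0468]
eef_rot: [-0.002, -0.018, 1.0, 0.001]
wrist_force: [-1.3, 0.4, -0.1]
opening: 0.763
```

Run:
```python
from h import *
m=camera_model("wrist"); w,d=camera("wrist"); s,_=camera("scene"); go([.642,-.117,.05],1.9)
a=cv2.resize(s[180:290,140:300],(416,288),interpolation=cv2.INTER_CUBIC)
save("c3.png",np.hstack([cv2.resize(w,(384,288)),a]))
```

```text
t [-0.0003 -0.0002 -0.0011] r [ 0.02 -0.08  0.14] at [ 0.6417 -0.1168  0.0489] F [ 0.13 -0.14  0.27] open 0.757 time 10.25
```

View pics/c3.png

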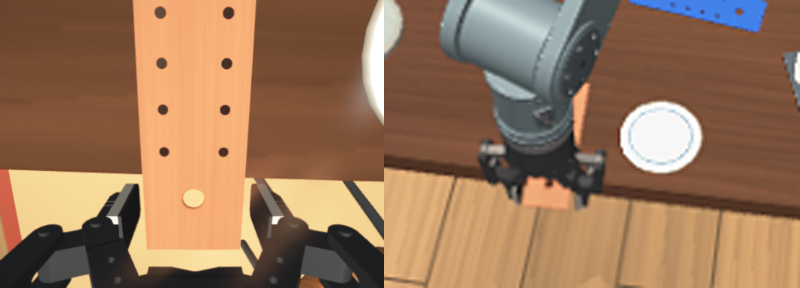

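The wrist panel shows the bar's end between the pads (bar edges at 145 and 242, pads at about 133 and 258). The scene panel agrees, so I close the gripper.

{"api": "arm_command", "payload": {"series": [[0,0,0,0,0,0,0.056],[0,0,0,0,0,0,0.05],[0,0,0,0,0,0,0.046],[0,0,0,0,0,0,0.042],[0,0,0,0,0,0,0.04]]}}

```text
time_s: 10.75
eef_pos: [0.6425, -0.1171, 0.0504]
eef_rot: [0.0, -0.018, 1.0, -0.0]
wrist_force: [-0.9, 0.3, 5.1]
opening: 0.561
```

{"api": "arm_command", "payload": {"series": [[0,0,0,0,0,0,0.04],[0,0,0,0,0,0,0.04],[0,0,-0.001,0,0,0,0.04],[0,0,-0.003,0,0,0,0.04],[0,0,-0.005,0,0,0,0.04]]}}

```text
time_s: 11.25
eef_pos: [0.6414, -0.1167, 0.0539]
eef_rot: [-0.001, -0.018, 1.0, 0.0]
wrist_force: [-0.1, 0.3, -1.8]
opening: 0.553
```

{"api": "arm_command", "payload": {"series": [[0,0,-0.005,0,0,0,0.04],[0,0,-0.015,0,0,0,0.04],[0,0,-0.03,0,0,0,0.04],[0,0,-0.045,0,0,0,0.04],[0,0,-0.06,0,0,0,0.04]]}}

```text
time_s: 11.75
eef_pos: [0.6424, -0.1171, 0.1166]
eef_rot: [0.0, -0.018, 1.0, -0.0]
wrist_force: [0.2, -0.1, -1.8]
opening: 0.554
```

{"api": "arm_command", "payload": {"series": [[0,0,-0.02,0,0,0,0.04],[0,0,-0.04,0,0,0,0.04],[0,0,-0.06,0,0,0,0.04],[0,0,-0.07,0,0,0,0.04],[0,0,-0.07,0,0,0,0.04]]}}

```text
time_s: 12.25
eef_pos: [0.6432, -0.1173, 0.1874]
eef_rot: [0.002, -0.018, 1.0, -0.001]
wrist_force: [0.3, -0.1, -1.0]
opening: 0.554
```

Run:
```python
from h import *
# studs in initial images
out={}
for n in("top","scene"):
    f=np.load(n+".npz"); m=camera_model(n); p=f["p"]; hsv=cv2.cvtColor(p,cv2.COLOR_RGB2HSV)
    w=(hsv[:,:,1]<50)&(hsv[:,:,2]>170)
    for c in ([(190.6,159.9),(203,195.9)] if n=="top" else [(312.1,235.3),(302.5,205.6)]):
        x0,y0=int(c[0]),int(c[1]); g=hsv[y0-12:y0+13,x0-12:x0+13]
        k=(g[...,1]>90)&(g[...,0]>15)&(g[...,0]<40); yy,xx=np.nonzero(k)
        q=(xx.mean()+x0-12,yy.mean()+y0-12); print(n,c,k.sum(),np.round(q,2),onplane(m,[q],.056)[0].round(4)); out.setdefault(n,[]).append(q)
mt,ms=camera_model("top"),camera_model("scene")
for a,b in zip(out["top"],out["scene"]):
    da=Rm(mt["attitude"])@rays(mt,[a])[0]; db=Rm(ms["attitude"])@rays(ms,[b])[0]
    s=np.linalg.lstsq(np.c_[da,-db],ms["position"]-mt["position"],rcond=None)[0]
    print("tri",(mt["position"]+s[0]*da).round(4),(ms["position"]+s[1]*db).round(4))
s,ds=camera("scene"); w,d=camera("wrist"); m=camera_model("wrist"); np.savez("w3.npz",p=w,d=d,pos=m["position"],att=m["attitude"])
go([.56,.195,.17],18)
a=cv2.resize(s[140:290,120:320],(384,288),interpolation=cv2.INTER_CUBIC)
save("c4.png",np.hstack([cv2.resize(w,(384,288)),a]))
```

```text
top (190.6, 159.9) 5 [189.4 157.8] [0.5495 0.198  0.056 ]
top (203, 195.9) 5 [201.8 194.6] [0.4447 0.1639 0.056 ]
scene (312.1, 235.3) 7 [313.57 229.71] [0.551  0.1954 0.056 ]
scene (302.5, 205.6) 7 [303.57 199.71] [0.4466 0.1603 0.056 ]
tri [0.5498 0.1982 0.0549] [0.55   0.1956 0.0545]
tri [0.445  0.1641 0.0545] [0.4452 0.1604 0.0541]
t [0.0706 0.3146 0.0145] r [ 1.000e-02 -4.000e-02 -1.596e+01] at [ 0.6418 -0.1169  0.1844] F [-0.45 -0.21 -1.99] open 0.555 time 12.35
```

View pics/c4.png

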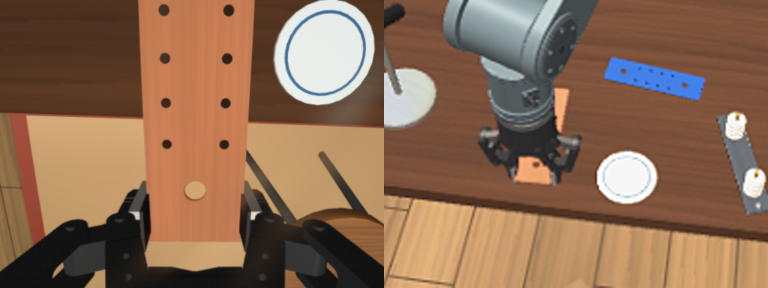

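The wrist panel shows the bar in the grip, its front hole at panel (195,190). The scene panel confirms it is lifted clear and roughly level. I'll measure its pose in the hand (plane fit and edges).

```bash
cat >> h.py <<'E'
def inhand(p,d,m,o):
    "bar pose in the tool frame, from wrist image"
    A=Rm(o["eef_rot"]); T=o["eef_pos"]
    ys,xs=np.indices(d.shape); P=(bydepth(m,np.c_[xs.ravel(),ys.ravel()],d.ravel())-T)@A; P=P.reshape(*d.shape,3)
    hsv=cv2.cvtColor(p,cv2.COLOR_RGB2HSV)
    k=(d>.05)&(abs(P[...,2]-.05)<.03)&(abs(P[...,1])<.03)&(P[...,0]<.15)&(hsv[...,0]<16)&(hsv[...,1]>80)&(ys<310)
    Q=P[k]; c=np.linalg.lstsq(np.c_[Q[:,:2],np.ones(len(Q))],Q[:,2],rcond=None)[0]
    print("n",k.sum(),"plane z=ax+by+c",c.round(4),"pitch deg",np.degrees(np.arctan(c[:2])).round(2),"res",np.std(Q[:,2]-np.c_[Q[:,:2],np.ones(len(Q))]@c).round(5))
    n=np.array([c[0],c[1],-1])
    def hit(px):
        r=rays(m,px)@Rm(m["attitude"]).T@A; s=(np.array(m["position"])-T)@A
        t=-(s@n+c[2])/(r@n); return s+r*t[:,None]
    mk=k.astype(np.uint8); L=[];Rr=[]
    for y in range(5,280,5):
        x=np.nonzero(mk[y])[0]
        if len(x)>20: L.append((x[0]-.5,y));Rr.append((x[-1]+.5,y))
    l=hit(np.array(L));r=hit(np.array(Rr)); w=l[:,1]-r[:,1]; g=abs(abs(w)-.05)<.003
    mid=(l+r)[g]/2; f=np.polyfit(mid[:,0],mid[:,1],1); print("rows",g.sum(),"width",np.abs(w[g]).mean().round(4),"centre line y=",f.round(4),"yaw",np.degrees(np.arctan(f[0])).round(2))
    g=cv2.cvtColor(p,cv2.COLOR_RGB2GRAY); return hit,f,c
E
python3 - <<'E'
from h import *
f=np.load("w3.npz"); m=camera_model("wrist"); m["position"]=f["pos"]; m["attitude"]=f["att"]
hit,_,_=inhand(f["p"],f["d"],m,ctrl.get_obs())
p,d=f["p"],f["d"]
# front hole and dots
print("hole guess",hit(np.array([(260,253.5)])).round(4), "dots",hit(np.array([(219,13),(305,13),(222,192),(299,192)])).round(4))
# hole by depth discontinuity
ys,xs=np.nonzero((d[230:280,235:290]>.25)); print("hole px",xs.mean()+235,ys.mean()+230,len(xs),np.ptp(xs),np.ptp(ys), hit(np.array([(xs.mean()+235,ys.mean()+230)])).round(4))
print("end row", [ (y,round(float(d[y,260]),3)) for y in range(296,340,4)])
E
```

```text
n 42968 plane z=ax+by+c [ 0.0329 -0.005   0.0488] pitch deg [ 1.88 -0.29] res 0.00116
rows 52 width 0.0502 centre line y= [-0.0007  0.    ] yaw -0.04
hole guess [[ 0.0129 -0.0003  0.0492]] dots [[ 0.0974 -0.0136  0.0521]
 [ 0.0973  0.0143  0.0519]
 [ 0.0373 -0.0142  0.0501]
 [ 0.0374  0.0139  0.05  ]]
hole px 259.6135084427767 253.5609756097561 533 27 23 [[ 0.0129 -0.0005  0.0492]]
end row [(296, 0.137), (300, 0.0), (304, 0.138), (308, 0.139), (312, 0.139), (316, 0.14), (320, 0.139), (324, 1.17), (328, 1.173), (332, 1.182), (336, 1.186)]
```

Run:
```python
from h import *
go([.589,.120,.187],18.3)
```

```text
t [ 0.0443  0.2386 -0.0026] r [ 1.000e-02 -4.000e-02 -1.626e+01] at [ 0.6418 -0.1169  0.1844] F [-0.45 -0.21 -1.99] open 0.555 time 12.35
```

{"api": "arm_command", "payload": {"series": [[0.005,0.024,0,0,0.2,-1.6,0.04],[0.009,0.048,0,0,0.4,-3.3,0.04],[0.013,0.072,0,0,0.6,-5,0.04],[0.018,0.096,0,0.1,0.8,-6.6,0.04],[0.022,0.119,0,0.1,1.0,-8.2,0.04]]}}

```text
time_s: 12.85
eef_pos: [0.6146, 0.0023, 0.1828]
eef_rot: [-0.01, -0.09, 0.996, -0.001]
wrist_force: [0.5, -0.4, -1.2]
opening: 0.558
```

Run:
```python
from h import *
go([.589,.120,.187],18.3)
```

```text
t [ 0.0042  0.1203 -0.004 ] r [ 0.12 -1.2  -8.  ] at [0.6146 0.0023 0.1828] F [ 0.53 -0.36 -1.22] open 0.558 time 12.85
```

{"api": "arm_command", "payload": {"series": [[0.001,0.03,-0.001,0,0.2,-2,0.04],[0.002,0.06,-0.002,0.1,0.4,-4,0.04],[0.003,0.09,-0.003,0.1,0.6,-6,0.04],[0.004,0.11,-0.004,0.1,0.8,-8,0.04],[0.004,0.12,-0.004,0.1,0.8,-8,0.04]]}}

```text
time_s: 13.35
eef_pos: [0.5893, 0.1204, 0.1872]
eef_rot: [-0.017, -0.16, 0.987, -0.002]
wrist_force: [0.3, 0.3, -1.8]
opening: 0.554
```

{"api": "arm_command", "payload": {"series": [[0,0,0,0,0,0,0.04],[0,0,0,0,0,0,0.04],[0,0,0,0,0,0,0.04],[0,0,0,0,0,0,0.04],[0,0,0,0,0,0,0.04]]}}

```text
time_s: 13.85
eef_pos: [0.5908, 0.1178, 0.1886]
eef_rot: [-0.016, -0.158, 0.987, -0.002]
wrist_force: [0.0, 0.7, -0.8]
opening: 0.554
```

Run:
```python
from h import *
o=ctrl.get_obs(); m=camera_model("wrist"); w,d=camera("wrist"); np.savez("w4.npz",p=w,d=d,pos=m["position"],att=m["attitude"],ep=o["eef_pos"],er=o["eef_rot"])
go([.589,.120,.187],18.3); save("w4.png",w)
inhand(w,d,m,o)
```

```text
t [0.001  0.0025 0.0016] r [ 0.07 -1.83 -0.12] at [0.5908 0.1179 0.1886] F [ 0.38  0.16 -1.21] open 0.55 time 13.9
n 42861 plane z=ax+by+c [ 0.0327 -0.0058  0.0488] pitch deg [ 1.87 -0.33] res 0.00102
rows 55 width 0.0501 centre line y= [ 0.0013 -0.0001] yaw 0.07
```

View pics/w4.png

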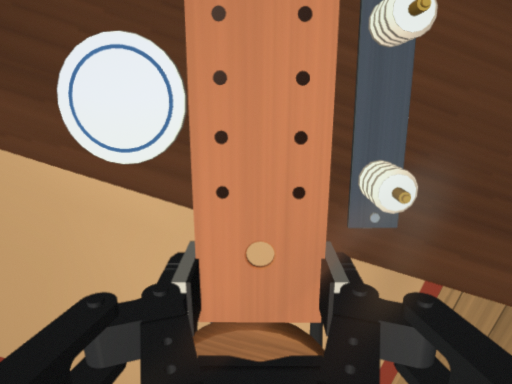

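The wrist view shows both studs beside the bar, the front one at about (400,195) and the rear one at about (421,5). The bar's front hole is at (260,254) and the coaster is clear. I'll locate the studs in the tool frame from their gold blobs.

```bash
cat >> h.py <<'E'
def studs(p,m,boxes,zd=-.001):
    hsv=cv2.cvtColor(p,cv2.COLOR_RGB2HSV); C=np.array(m["position"])[:2]; res=[]
    for (x0,x1,y0,y1) in boxes:
        g=hsv[y0:y1,x0:x1]; k=((g[...,0]>14)&(g[...,0]<32)&(g[...,1]>100)).astype(np.uint8)
        n,l,st,ce=cv2.connectedComponentsWithStats(k); j=1+st[1:,4].argmax()
        cn=max(cv2.findContours((l==j).astype(np.uint8),0,1)[0],key=cv2.contourArea).reshape(-1,2)+[x0,y0]
        yy,xx=np.nonzero(l==j); px=np.c_[xx+x0,yy+y0].astype(float)
        T=onplane(m,px,zd+.061)[:,:2]; B=onplane(m,px,zd+.045)[:,:2]
        u=T.mean(0)-C; u/=np.linalg.norm(u); v=np.array([-u[1],u[0]])
        s=T@u; i=s.max(); tip=u*(i-.0025)+v*((T@v)[s>i-.004].mean())
        s=B@u; i=s.min(); base=u*(i+.004)+v*((B@v)[s<i+.004].mean())
        print("px",st[j],"mean",px.mean(0).round(1),"tip",tip.round(4),"base",base.round(4)); res.append((tip,base))
    for i in(0,1):
        e=res[0][i]-res[1][i]; print("sep",np.linalg.norm(e).round(4),"yaw",np.degrees(np.arctan2(e[1],e[0])).round(2))
    return np.array(res)
E
python3 - <<'E'
from h import *
f=np.load("w4.npz"); m=camera_model("wrist"); m["position"]=f["pos"]; m["attitude"]=f["att"]
S=studs(f["p"],m,[(370,425,160,220),(370,445,0,50)])
o={"eef_pos":f["ep"],"eef_rot":f["er"]}; hit,fl,c=inhand(f["p"],f["d"],m,o)
d=f["d"]; A=Rm(f["er"])
ys,xs=np.nonzero((d[235:275,240:282]>.2)); h=(xs.mean()+240,ys.mean()+235); H=hit(np.array([h]))[0]; print("hole px",h,H.round(4),"world",(A@H+f["ep"]).round(4))
p=f["p"]; a=cv2.resize(p[150:230,345:445],(400,320),interpolation=cv2.INTER_CUBIC); b=cv2.resize(p[0:80,345:445],(400,320),interpolation=cv2.INTER_CUBIC); save("c5.png",np.hstack([a,b]))
for dx in (0,-.055,-.11): # bar axis points (hole,centre,rear hole) world
    q=np.array([H[0]-dx,np.polyval(fl,H[0]-dx),0]); q[2]=c@[q[0],q[1],1]; print("bar pt",(A@q+f["ep"]).round(4))
E
```

```text
px [ 23  28  18  15 176] mean [401.3 195.3] tip [0.5496 0.1981] base [0.5501 0.2003]
px [ 39   0  22  15 237] mean [418.9   6.2] tip [0.4463 0.1642] base [0.4442 0.1647]
sep 0.1087 yaw 18.19
sep 0.1117 yaw 18.58
n 42861 plane z=ax+by+c [ 0.0327 -0.0058  0.0488] pitch deg [ 1.87 -0.33] res 0.00102
rows 55 width 0.0501 centre line y= [ 0.0013 -0.0001] yaw 0.07
hole px (np.float64(259.6446124763705), np.float64(253.5633270321361)) [ 0.0131 -0.0005  0.0492] world [0.577  0.1128 0.1398]
bar pt [0.5769 0.1132 0.1398]
bar pt [0.5246 0.0961 0.1398]
bar pt [0.4723 0.079  0.1397]
```

View pics/c5.png

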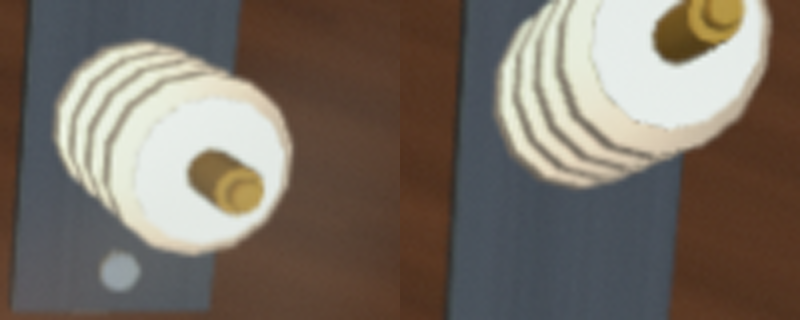

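The crop shows the small tip discs at crop (243,190) and (721,10), which is full-frame (405.4,197.1) and (424.8,2.1).

Run:
```python
from h import *
f=np.load("w4.npz"); m=camera_model("wrist"); m["position"]=f["pos"]; m["attitude"]=f["att"]
for z in (.058,.060,.062):
    W=onplane(m,[(405.4,197.1),(424.8,2.1)],z); e=W[0]-W[1]; print(z,W.round(4).tolist(),np.linalg.norm(e).round(4),np.degrees(np.arctan2(e[1],e[0])).round(2),"mid",W.mean(0).round(4))
# depth at white tops
d=f["d"]; q=[(385,190),(388,182),(405,14),(408,18)]; print(bydepth(m,q,[np.median(d[y-1:y+2,x-1:x+2]) for x,y in q]).round(4))
go([.5625,.200,.187],18.2)
```

```text
0.058 [[0.5493, 0.1987, 0.058], [0.445, 0.164, 0.058]] 0.1098 18.4 mid [0.4972 0.1814 0.058 ]
0.06 [[0.549, 0.1977, 0.06], [0.4458, 0.1634, 0.06]] 0.1088 18.4 mid [0.4974 0.1805 0.06  ]
0.062 [[0.5488, 0.1967, 0.062], [0.4466, 0.1627, 0.062]] 0.1077 18.4 mid [0.4977 0.1797 0.062 ]
[[0.5506 0.1902 0.0456]
 [0.5452 0.1903 0.0448]
 [0.4497 0.1601 0.0449]
 [0.4512 0.1625 0.0452]]
t [0.0012 0.0868 0.0017] r [ 0.07 -1.83 -0.02] at [0.5908 0.1179 0.1886] F [ 0.38  0.16 -1.21] open 0.55 time 13.9
```

Run:
```python
from h import *
go([.5635,.2028,.150],18.0)
```

```text
t [-0.0018  0.0891  0.0386] r [ 0.07 -1.83  0.18] at [0.5908 0.1179 0.1886] F [ 0.38  0.16 -1.21] open 0.55 time 13.9
```

{"api": "arm_command", "payload": {"series": [[0,0.02,0.003,0,0,-0.1,0.04],[-0.001,0.042,0.01,0,0,-0.2,0.04],[-0.001,0.064,0.02,0,0,-0.3,0.04],[-0.0018,0.082,0.03,0,0,-0.3,0.04],[-0.0018,0.089,0.0386,0,0,-0.3,0.04]]}}

```text
time_s: 14.4
eef_pos: [0.5626, 0.2047, 0.1493]
eef_rot: [-0.016, -0.162, 0.987, -0.002]
wrist_force: [-0.4, -0.0, -2.0]
opening: 0.554
```

{"api": "arm_command", "payload": {"series": [[0,0,0.005,0,0,0,0.04],[0,0,0.01,0,0,0,0.04],[0,0,0.015,0,0,0,0.04],[0,0,0.02,0,0,0,0.04],[0,0,0.024,0,0,0,0.04]]}}

```text
time_s: 14.9
eef_pos: [0.5628, 0.2026, 0.1257]
eef_rot: [-0.016, -0.161, 0.987, -0.002]
wrist_force: [-0.7, -0.1, -1.5]
opening: 0.553
```

{"api": "arm_command", "payload": {"series": [[0,0,0,0,0,0,0.04],[0,0,0,0,0,0,0.04],[0,0,0,0,0,0,0.04],[0,0,0,0,0,0,0.04],[0,0,0,0,0,0,0.04]]}}

```text
time_s: 15.4
eef_pos: [0.5626, 0.2032, 0.1263]
eef_rot: [-0.016, -0.161, 0.987, -0.002]
wrist_force: [0.0, 0.9, -1.3]
opening: 0.555
```

Run:
```python
from h import *
go([.5635,.2028,.1264],18.4)
o=ctrl.get_obs(); m=camera_model("wrist"); w,d=camera("wrist"); np.savez("w5.npz",p=w,d=d,pos=m["position"],att=m["attitude"],ep=o["eef_pos"],er=o["eef_rot"])
hit,fl,c=inhand(w,d,m,o); A=Rm(o["eef_rot"]); T=o["eef_pos"]
H=hit(np.array([(259.6,253.5)]))[0]
for dx in (0,-.055,-.11):
    q=np.array([H[0]-dx,np.polyval(fl,H[0]-dx),0]); q[2]=c@[q[0],q[1],1]; print("bar pt",(A@q+T).round(4))
s,_=camera("scene"); t,_=camera("top"); np.savez("st5.npz",s=s,t=t)
a=cv2.resize(w[215:291,210:311],(404,304),interpolation=cv2.INTER_CUBIC); b=cv2.resize(s[180:256,260:361],(396,304),interpolation=cv2.INTER_CUBIC)
save("c6.png",np.hstack([a,b]))
```

```text
t [-0.0007 -0.0007 -0.0001] r [ 0.08 -1.81  0.15] at [0.5626 0.2032 0.1263] F [ 0.05  0.86 -1.28] open 0.555 time 15.4
n 18764 plane z=ax+by+c [ 0.0327 -0.0119  0.0487] pitch deg [ 1.87 -0.68] res 0.00145
rows 53 width 0.0502 centre line y= [-0.0001 -0.0001] yaw -0.01
bar pt [0.5487 0.1985 0.0776]
bar pt [0.4966 0.181  0.0776]
bar pt [0.4444 0.1635 0.0775]
```

View pics/c6.png

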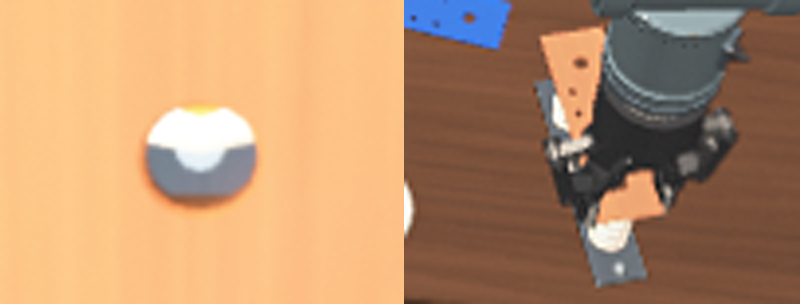

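Run:
```python
from h import *
f=np.load("w5.npz"); m=camera_model("wrist"); m["position"]=f["pos"]; m["attitude"]=f["att"]
u=np.array([np.cos(np.radians(18.4)),np.sin(np.radians(18.4))])
p=f["p"]; hsv=cv2.cvtColor(p,cv2.COLOR_RGB2HSV); print([(y,p[y,260].tolist()) for y in range(238,248)])
for y in (242.5,243.5):
  for z,r in((.060,.0025),(.057,.004)): print(y,z,"stud ctr est",(onplane(m,[(260,y)],z)[0,:2]-r*u).round(4))
# screw: strip frame in w4 vs w5
g=np.load("w4.npz"); m4=dict(m); m4["position"]=g["pos"]; m4["attitude"]=g["att"]
print("screw w5",onplane(m,[(260.2,254.5)],.005)[0].round(4),"w4",onplane(m4,[(374.7,217.2)],.005)[0].round(4))
```

```text
[(238, [253, 194, 133]), (239, [253, 193, 133]), (240, [252, 187, 121]), (241, [250, 203, 109]), (242, [251, 233, 122]), (243, [253, 247, 176]), (244, [255, 255, 252]), (245, [255, 255, 255]), (246, [255, 255, 255]), (247, [255, 255, 255])]
242.5 0.06 stud ctr est [0.5492 0.1985]
242.5 0.057 stud ctr est [0.549  0.1984]
243.5 0.06 stud ctr est [0.5497 0.1986]
243.5 0.057 stud ctr est [0.5495 0.1986]
screw w5 [0.5814 0.2095 0.005 ] w4 [0.5787 0.2093 0.005 ]
```

Run:
```python
from h import *
p=ctrl.get_obs()["eef_pos"]+[.0007,.0002,0]
for dz in (0,-.012,-.03): go(p+[0,0,dz],18.4)
```

```text
t [-0.0007 -0.     -0.    ] r [ 0.08 -1.82  0.14] at [0.5626 0.2032 0.1262] F [-0.56  0.44 -1.8 ] open 0.555 time 15.55
t [-0.0011 -0.0001  0.012 ] r [ 0.08 -1.82  0.14] at [0.5626 0.2032 0.1262] F [-0.56  0.44 -1.8 ] open 0.555 time 15.55
t [-0.0017 -0.0001  0.03  ] r [ 0.08 -1.82  0.14] at [0.5626 0.2032 0.1262] F [-0.56  0.44 -1.8 ] open 0.555 time 15.55
```

{"api": "arm_command", "payload": {"series": [[-0.0007,0,0.002,0,0,0,0.04],[-0.0008,0,0.005,0,0,0,0.04],[-0.001,0,0.008,0,0,0,0.04],[-0.0011,0,0.011,0,0,0,0.04],[-0.0011,0,0.012,0,0,0,0.04]]}}

```text
time_s: 16.05
eef_pos: [0.5629, 0.2033, 0.1134]
eef_rot: [-0.016, -0.161, 0.987, -0.002]
wrist_force: [0.2, -0.9, -1.5]
opening: 0.557
```

{"api": "arm_command", "payload": {"series": [[0,0,0.001,0,0,0,0.04],[-0.0001,0,0.002,0,0,0,0.04],[-0.0001,0,0.003,0,0,0,0.04],[-0.0001,0,0.004,0,0,0,0.04],[-0.0002,0,0.005,0,0,0,0.04]]}}

```text
time_s: 16.55
eef_pos: [0.5633, 0.2034, 0.109]
eef_rot: [-0.016, -0.161, 0.987, -0.002]
wrist_force: [-0.5, 0.0, -1.7]
opening: 0.554
```

{"api": "arm_command", "payload": {"series": [[0,0,0.001,0,0,0,0.04],[-0.0001,0,0.002,0,0,0,0.04],[-0.0001,0,0.003,0,0,0,0.04],[-0.0001,0,0.003,0,0,0,0.04],[-0.0001,0,0.003,0,0,0,0.04]]}}

```text
time_s: 17.05
eef_pos: [0.5632, 0.2034, 0.106]
eef_rot: [-0.016, -0.161, 0.987, -0.002]
wrist_force: [-0.3, 0.0, -2.5]
opening: 0.555
```

No contact force, with the underside about 5 mm below the stud tops, so both studs have entered. I keep lowering.

{"api": "arm_command", "payload": {"series": [[0,0,0.001,0,0,0,0.04],[-0.0001,0,0.002,0,0,0,0.04],[-0.0001,0,0.003,0,0,0,0.04],[-0.0001,0,0.004,0,0,0,0.04],[-0.0002,0,0.005,0,0,0,0.04]]}}

```text
time_s: 17.55
eef_pos: [0.5633, 0.2034, 0.1009]
eef_rot: [-0.016, -0.161, 0.987, -0.002]
wrist_force: [0.2, 0.5, -1.6]
opening: 0.552
```

{"api": "arm_command", "payload": {"series": [[0,0,0.001,0,0,0,0.04],[-0.0001,0,0.002,0,0,0,0.04],[-0.0001,0,0.003,0,0,0,0.04],[-0.0001,0,0.003,0,0,0,0.04],[-0.0001,0,0.003,0,0,0,0.04]]}}

```text
time_s: 18.05
eef_pos: [0.5632, 0.2034, 0.098]
eef_rot: [-0.016, -0.161, 0.987, -0.002]
wrist_force: [-0.0, 0.6, -2.4]
opening: 0.554
```

{"api": "arm_command", "payload": {"series": [[0,0,0.0005,0,0,0,0.04],[0,0,0.001,0,0,0,0.04],[-0.0001,0,0.0015,0,0,0,0.04],[-0.0001,0,0.0015,0,0,0,0.04],[-0.0001,0,0.0015,0,0,0,0.04]]}}

```text
time_s: 18.55
eef_pos: [0.5633, 0.2035, 0.0965]
eef_rot: [-0.016, -0.161, 0.987, -0.002]
wrist_force: [0.1, -0.1, -1.7]
opening: 0.557
```

Now 0.5 mm steps until contact.

{"api": "arm_command", "payload": {"series": [[0,0,0.0003,0,0,0,0.04],[0,0,0.0006,0,0,0,0.04],[0,0,0.0008,0,0,0,0.04],[0,0,0.0008,0,0,0,0.04],[0,0,0.0008,0,0,0,0.04]]}}

```text
time_s: 19.05
eef_pos: [0.5633, 0.2035, 0.0958]
eef_rot: [-0.016, -0.161, 0.987, -0.002]
wrist_force: [-0.2, -0.1, -0.4]
opening: 0.549
```

{"api": "arm_command", "payload": {"series": [[0,0,0.0003,0,0,0,0.04],[0,0,0.0006,0,0,0,0.04],[0,0,0.0006,0,0,0,0.04],[0,0,0.0006,0,0,0,0.04],[0,0,0.0006,0,0,0,0.04]]}}

```text
time_s: 19.55
eef_pos: [0.5635, 0.2035, 0.0957]
eef_rot: [-0.016, -0.161, 0.987, -0.002]
wrist_force: [-3.6, 0.3, 5.9]
opening: 0.56
```

Run:
```python
from h import *
o=ctrl.get_obs(); m=camera_model("wrist"); w,d=camera("wrist")
hit,fl,c=inhand(w,d,m,o); A=Rm(o["eef_rot"]); T=o["eef_pos"]
for x in (.013,.068,.123):
    q=np.array([x,np.polyval(fl,x),0]); q[2]=c@[q[0],q[1],1]; print("bar top pt",(A@q+T).round(4))
go(T,18.4)
```

```text
n 6862 plane z=ax+by+c [ 0.0302 -0.0173  0.0483] pitch deg [ 1.73 -0.99] res 0.00214
rows 18 width 0.0502 centre line y= [-0.0077  0.0006] yaw -0.44
bar top pt [0.5496 0.1994 0.0474]
bar top pt [0.4975 0.1815 0.0475]
bar top pt [0.4455 0.1636 0.0476]
t [-0.  0. -0.] r [ 0.08 -1.8   0.15] at [0.5635 0.2035 0.0957] F [-2.62 -0.44  4.71] open 0.555 time 19.6
```

The bar is level (top at z 0.0474–0.0476 along its length) and lightly in contact. I release it gently.

{"api": "arm_command", "payload": {"series": [[0,0,0,0,0,0,0.05],[0,0,0,0,0,0,0.053],[0,0,0,0,0,0,0.057],[0,0,0,0,0,0,0.062],[0,0,0,0,0,0,0.068]]}}

```text
time_s: 20.1
eef_pos: [0.5632, 0.2034, 0.095]
eef_rot: [-0.016, -0.161, 0.987, -0.002]
wrist_force: [-0.2, -0.1, -0.2]
opening: 0.797
```

{"api": "arm_command", "payload": {"series": [[0,0,0,0,0,0,0.07],[0,0,0,0,0,0,0.07],[0,0,-0.002,0,0,0,0.07],[0,0,-0.005,0,0,0,0.07],[0,0,-0.01,0,0,0,0.07]]}}

```text
time_s: 20.6
eef_pos: [0.5635, 0.2035, 0.1053]
eef_rot: [-0.016, -0.161, 0.987, -0.002]
wrist_force: [-0.9, -0.4, -0.2]
opening: 0.821
```

{"api": "arm_command", "payload": {"series": [[0,0,-0.01,0,0,0,0.07],[0,0,-0.03,0,0,0,0.07],[0,0,-0.06,0,0,0,0.07],[0.02,0,-0.1,0,0,0,0.07],[0.05,0,-0.14,0,0,0,0.07]]}}

```text
time_s: 21.1
eef_pos: [0.5208, 0.1887, 0.2487]
eef_rot: [-0.015, -0.161, 0.987, -0.002]
wrist_force: [-0.4, 0.8, 0.4]
opening: 0.822
```

{"api": "arm_command", "payload": {"series": [[0.03,-0.02,-0.02,0,0,0,0.07],[0.06,-0.05,-0.03,0,0,0,0.07],[0.09,-0.08,-0.03,0,0,0,0.07],[0.12,-0.12,-0.03,0,0,0,0.07],[0.14,-0.15,-0.03,0,0,0,0.07]]}}

```text
time_s: 21.6
eef_pos: [0.4353, 0.0007, 0.2821]
eef_rot: [-0.015, -0.161, 0.987, -0.002]
wrist_force: [0.3, -0.5, -0.4]
opening: 0.821
```

Run:
```python
from h import *
t,dt=camera("top"); s,ds=camera("scene"); o=ctrl.get_obs(); print(o["time_s"],o["eef_pos"].round(3),o["wrist_force"].round(1))
np.savez("fin.npz",t=t,s=s,dt=dt,ds=ds)
b=cv2.resize(s[180:270,190:400],(800,343),interpolation=cv2.INTER_CUBIC); a=cv2.resize(t[130:230,100:440],(800,235),interpolation=cv2.INTER_CUBIC)
save("c7.png",np.vstack([b,a]))
m=camera_model("scene")
for n,p,d in(("top",t,dt),("scene",s,ds)):
    m=camera_model(n); hsv=cv2.cvtColor(p,cv2.COLOR_RGB2HSV); ys,xs=np.indices(d.shape); P=bydepth(m,np.c_[xs.ravel(),ys.ravel()],d.ravel()).reshape(*d.shape,3)
    k=(hsv[...,0]<16)&(hsv[...,1]>90)&(hsv[...,2]>130)&(abs(P[...,0]-.5)<.12)&(abs(P[...,1]-.18)<.09)&(P[...,2]>.02)
    W=onplane(m,np.c_[xs[k],ys[k]],.046); r=cv2.minAreaRect((W[:,:2]*1000).astype(np.float32)); Q=P[k]
    e=np.array([.949,.316]); sx=(Q[:,:2]-[.4974,.1807])@e; print(n,k.sum(),r,"z,slope",np.polyfit(sx,Q[:,2],1).round(4))
```

```text
21.7 [ 0.436 -0.001  0.282] [ 0.  -0.3  0.7]
top 821 ((503.40386962890625, 183.7520751953125), (163.8965606689453, 49.92439270019531), 18.0470027923584) z,slope [0.0022 0.047 ]
scene 750 ((499.0658874511719, 179.1612091064453), (171.9482421875, 50.4127311706543), 18.542497634887695) z,slope [-0.0001  0.0454]
```

View pics/c7.png

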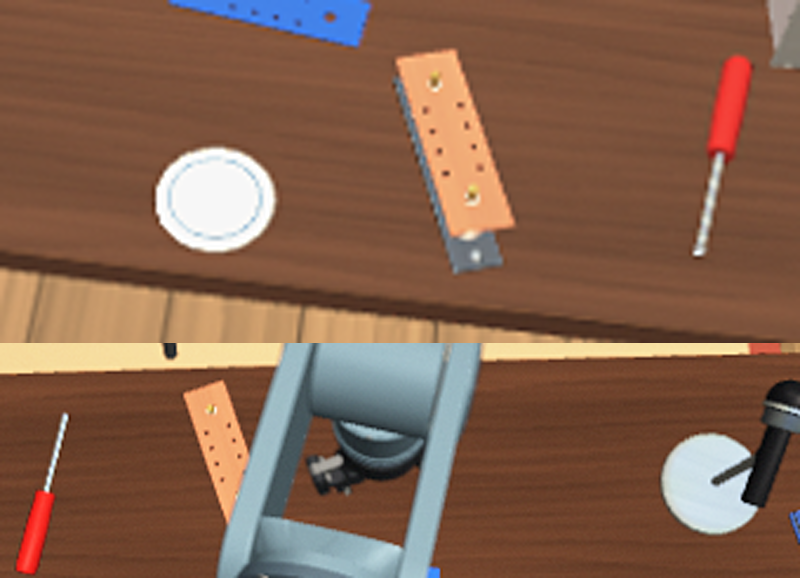

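The final view shows both studs coming up through the holes, at crop (435,82) and (472,195). The bar is level at about z 0.046 with a slope near 0. The coaster, mic and screwdriver have not moved, and the arm is clear, so I hand in.

```bash
python3 -c "
from bench import ctrl
print(ctrl.hand_in())"
```

```text
the job is handed in; nothing more can be done
None
```

The copper bar is fitted over both studs and lies flat on the two standoffs, and the job was handed in at about 21.7 s of the 64 s.

- **Slide:** I pressed on the bar with about 9 N (10 N at most in the readings) and slid it out until its end stuck out about 41 mm past the front edge.
- **Lift and fit:** I gripped that end by its two sides and lifted it. It drooped 1.9° in the grip, so I tilted the gripper to level it. I then lined its holes up with the studs using the wrist camera and lowered it. It touched the standoffs with about 6–8 N before I let go.
- **Last checks:** Both studs show through the holes in the scene view. The bar's length slopes by less than 0.3°, its top is at 45–47 mm, and its heading is 18.0–18.5° against 18.4° for the mount. The coaster, mic and screwdriver look to be where they were, judged by eye only. The arm was clear and touching nothing.
- **Disagreements:** The top and scene cameras differ by a few millimetres on the bar's centre, because the arm hid part of it from the top camera. A wrist-camera reading of the bar's sideways tilt and angle, taken just before letting go, was noisy because the bar showed little colour, so I did not use those two values. The forces are the readings at the end of each half-second move, so a short peak in between would not show.

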